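# Isolate the incubator fan and take off its hub cap of unknown thread

## Task

The incubator's cover is off so that its fan can be cleaned. Turn the isolator's handle fully to off before you touch the fan's hub cap, then unscrew the cap - nobody knows whether its thread is right-handed or left-handed, so try it both ways and find out - and lift it off its stud. Finish while still holding the cap in the gripper, keeping it still at least 5 cm higher than it sat, with the isolator left off and everything else on the bench and in the incubator left where it is.

Things in the scene. Friction and masses are not known exactly. Their poses are not given: they have to be found in the camera images.
- cap_mid (a point): the fan's hub cap: round black plastic screw cap, 43 mm across, 40 mm tall, about 50 g, ribbed side, a straight grey ridge across its top along its x axis; in the middle of the fan. This point is on its axis half-way up (20 mm above its underside); z up, yaw turns with the cap. Grip the solid ribbed upper half (19 to 40 mm above the underside). Seated, its underside is 66 mm above the bench.
- incubator: table incubator, clear cover off, fixed: white tub 320 x 460 mm, rim at 65 mm, yellow egg strips (tops at 48 mm), sloping console on its -x side. Origin on the fan's axis at bench level, z up. The fan lies face up: shroud 160 mm across, top at 58 mm, five blades, hub 54 mm across, top at 65.5 mm. A steel pin (top at 64 mm) locks the blades, so only the cap turns.
- stud_top (a point): top of the steel stud on the fan hub that the cap is screwed on, on the fan's axis, 82 mm above the bench; hidden inside the cap at first.
- isolator (a joint): the isolator's rotary handle, rad: 0 = off (bar across the box), 1.571 = on (bar in line with the box and its conduit). It starts on. Off is a quarter turn anticlockwise seen from above. Snap action: it rests at either end stop and is pushed away from the middle with up to 0.17 N m.
- handle_mid (a point): the isolator's handle: a black bar 52 mm long, 13 mm thick and 24 mm tall (bench height 64 to 88 mm) on a round foot of 48 mm, on top of the box. This point is on its turning axis, half-way up the bar (76 mm above the bench); the bar lies along this point's y axis, z up.
- isolator_box: bench-mounted isolator: grey box 104 mm (x) by 80 mm (y), 53 mm high, fixed; a short steel conduit leaves it on its +x side and bends down into the bench. Origin under its centre, the handle's axis goes through it.
- bottle: white plastic spray-disinfectant bottle with a cap, 60 mm across, 150 mm tall, standing; origin under its centre. Bystander.
- jug: clear plastic measuring jug, 80 mm across, 95 mm tall, standing on the left; origin under its centre. Bystander.
- candler: black egg-candling torch, 140 mm long, 35 mm thick, lying along its x axis; origin under its middle. Bystander.
- screwdriver: screwdriver, 180 mm long, lying along its x axis. Bystander.
- brush: cleaning brush with a wooden handle, 160 mm long, lying along its x axis on the egg strips inside the incubator. Bystander.
- hygrometer: round white hygrometer, 48 mm across, 14 mm thick, lying on an egg strip inside the incubator; origin under its centre. Bystander.
- egg1_mid (a point): hen's egg, 44 mm across, 56 mm tall, standing in the cardboard egg box on the left; its centre. Bystander.
- egg2_mid (a point): another such egg in the same box; its centre. Bystander.
- cap: the same cap; origin under its centre. Coarse quick thread of unknown, hidden hand: loosens either anticlockwise or clockwise seen from above. The wrong way it gives a few degrees and stops dead, and the fingers slip round it. The right way it turns easily about 75 degrees, rising 3 mm, to an end stop; from 70 degrees on it lifts straight off. Short of that it cannot be pulled off.

How it is judged:
By the outcome, as a careful person would: the job done as asked, in the order asked, and still so for the second after the job is handed in, while the arm keeps its last pose, push and grip.
It also fails if it takes over 61 s, if anything falls off the work surface, if the arm or the gripper's body presses on something with over 40 N, if the wrist force passes 120 N, or if a joint passes its speed limit or range.

## Robot

A 6-joint arm with a two-finger parallel gripper is mounted at the origin on the work surface. World frame = base frame: x ahead of the robot, y to its left, z up, the work surface at z = 0. Lengths are in mm, angles in rad, forces in N, time in s.
With the tool pointing down it reaches from about 275 to 750 mm from the base axis. Payload 10.2 kg.
Tool frame: the origin (TCP) lies at the very end of the fingers, on their centre line; the grasp point (between the pads) lies 19 mm behind it (tcp_to_grasp is the distance from the TCP to the grasp point, in mm); z points along the fingers, y is the line along which they close (so a half turn about z gives the same grasp; the last joint's range is limited). The gripper opens to 85 mm and grips with 20 to 120 N. Pads are 22 mm wide; open, the fingers measure 114 mm over their backs; the gripper's body (76 mm by 85 mm) begins 54 mm behind the grasp point. The pads swing forward as they close: fully open they stand 13 mm farther back than shut.
Start: joints at [-1.468, 0.313, 1.498, -0, 1.331, -0.223], TCP at [168.022, -497.393, 231.294] pointing down, gripper open.
Joint ranges: [-2.94, 2.94], [-0.97, 2.17], [0.19, 2.56], [-1.23, 4.37], [0.02, 3.11], [-2.88, 2.88]. Speed limits (rad/s): [2.39, 2.39, 3.01, 3.14, 3.14, 3.14].

## Interface

Orientations are given as a unit quaternion [x, y, z, w].
In Python, from rig import * gives the robot as it stands.
- The arm moves only by the tool arm_command, never from a script. Its argument "plan" is a list of rows, each a list of 4 numbers: the shift along the tool's x, y, z in m, then the turn about the tool's z in rad. A call has exactly 8 rows; each row is the pose to reach, as a shift and turn from the pose commanded when the call began, along the tool's axes at that moment; what a row does not reach only later rows make up. A row lasts 1/8 s, in which the tool goes at most 62.5 mm and 10.7 degrees, less where a joint would pass 70% of its speed; a pose out of reach is approached as far as the arm can. A call with a gripper value outside its range is refused whole. "claw" is the closure, from -1 (fully open) to 1 (shut), set as the call begins (left out, the last holds). The fingers move at their own pace and stop on an object; "squeeze" is the grip in N (left out, the last holds). Time passes only in rows, so rows that repeat a pose let the fingers close, or fill a call up. It gives the time, the measured TCP pose, the force, the opening and the grip force at its end, in the units of the state.
- get_obs(): the state, without advancing time (a new reading comes with each control period).
- capture(name): name is "scene" or "top"; returns the picture (384x512x3 uint8, blue, green, red); there is no depth.
- camera_model(name): a dict with "fx", "fy", "cx", "cy" (pixels), "rvec" (rotation vector, rad) and "tvec" (3), from world to camera coordinates, as OpenCV has them. Camera axes: x right, y down, z forward; pixel columns grow to the right and rows downward; lengths in mm; the calibration is good to about 2 mm. A picture is of the moment at which its call begins. camera_model takes no time and is no camera call.
- sign_off(): hands the job in; it is judged then, once.
Trained networks look in the newest picture that a camera, given by its name, has taken for a name from the list of things; names that differ only in an ending like _2 or _b are one class to them, and where a whole thing is asked for, a point or a joint stands for the part that bears it (a point fixed in the world has none). Each returns a list of dicts, best first, with "p" (0 to 1); they miss things now and then, are a little off and sometimes report something else, mostly with a low value. They report only what shows in the picture. A call takes as long as a camera call.
- trace(camera, label): "pixels" (384x512 bool, what is visible of it).
- place_of(camera, label): "point" ([x, y, z] in mm, in the coordinates of the camera as it stood for that picture, good to about 4 mm: a listed point, or the origin of a listed thing).
The state is a dict: "time_s": time; "q": joint angles; "qvel": joint speeds; "effort": joint torques, N m; "tcp_pos": TCP position; "eef_rot": TCP orientation; "force": force on the tool from outside, world axes, zero at the start; "ft_torque": the same for the moment, N m; "gripper_width": finger opening in mm; "finger_force": force on a finger pad.
Only numpy, scipy, OpenCV 4.12 (cv2) and the standard library are available. Lean on these libraries where they do the work, as an engineer would, in place of code of your own. Each camera call takes 0.05 s, during which the arm holds its last target. There are 200 camera calls.

## Working session

There is one attempt and no reset: what is moved stays moved. The work goes in short steps, Python scripts to look and compute and a tool call to move; the robot and the scene stay as the last step left them, time stands still between calls to the robot, and variables do not carry over. Pictures are saved under pics/ and viewed, at most 10 in all, crops included, and the job is handed in when it is done.

Besides the shell and the picture viewer there is one more tool, called after ">>>" as name(argument=value, ...), one argument or row to a line, values as JSON. arm_command: Moves the arm, as the interface text tells. Its arguments: {"type":"object","properties":{"plan":{"type":"array"},"claw":{"type":"number"},"squeeze":{"type":"number"}},"required":["plan"]}

```bash
mkdir -p pics
cat > h.py <<'E'
from rig import *
import numpy as np, cv2
from scipy.spatial.transform import Rotation as R
def w(cam,p):
    m=camera_model(cam); A=cv2.Rodrigues(np.array(m["rvec"],float))[0]
    return A.T@(np.array(p)-np.array(m["tvec"]).ravel())
def proj(cam,P):
    m=camera_model(cam);K=np.array([[m["fx"],0,m["cx"]],[0,m["fy"],m["cy"]],[0,0,1.]])
    return cv2.projectPoints(np.array(P,float).reshape(-1,1,3),np.array(m["rvec"],float),np.array(m["tvec"],float),K,None)[0].reshape(-1,2)
def ray(cam,uv,z):
    m=camera_model(cam); A=cv2.Rodrigues(np.array(m["rvec"],float))[0]
    c=-A.T@np.array(m["tvec"]).ravel(); d=A.T@np.array([(uv[0]-m["cx"])/m["fx"],(uv[1]-m["cy"])/m["fy"],1])
    return c+d*(z-c[2])/d[2]
E
python3 - <<'E'
from h import *
for c in ["scene","top"]:
    im=capture(c); cv2.imwrite(f"pics/{c}1.png",im)
    for l in ["cap_mid","handle_mid","isolator_box","incubator","bottle","jug"]:
        for d in place_of(c,l)[:2]: print(c,l,round(d["p"],2),w(c,d["point"]).round(0))
o=get_obs();print(o)
print(R.from_quat(o["eef_rot"]).as_matrix().round(3))
E
```

```text
scene cap_mid 0.49 [496. 158.  88.]
scene handle_mid 0.47 [495. 153.  84.]
scene handle_mid 0.46 [ 517. -356.   75.]
scene incubator 0.6 [496. 157.   2.]
scene bottle 0.89 [ 719. -271.   -0.]
scene bottle 0.69 [512.  16.  45.]
scene jug 0.96 [594. 515.   1.]
top cap_mid 0.53 [495. 164.  83.]
top handle_mid 0.76 [ 521. -358.   78.]
top handle_mid 0.15 [594. 518.   0.]
top isolator_box 0.67 [ 515. -357.    2.]
top isolator_box 0.47 [ 279. -341.    4.]
top incubator 0.96 [492. 162.  -1.]
top bottle 0.85 [ 716. -279.   -0.]
top bottle 0.47 [491. 157.  63.]
top jug 0.9 [596. 517.   1.]
{'time_s': 0.7, 'q': array([-1.46840364e+00,  3.12910242e-01,  1.49770597e+00, -1.65094175e-05,
        1.33097660e+00, -2.23374902e-01]), 'qvel': array([ 1.43356781e-03, -4.33996600e-04,  5.73793649e-05,  3.46916295e-04,
        3.41355575e-04, -4.35012980e-04]), 'effort': array([-1.25046317e-03, -4.12112331e+01, -2.59875977e+01, -2.64757773e-04,
        4.36322262e-04,  7.09865276e-06]), 'tcp_pos': array([ 168.01685641, -497.39782121,  231.28668292]), 'eef_rot': array([ 9.86763420e-01,  1.62166436e-01, -7.99910149e-06, -5.62320092e-07]), 'force': array([-0.20706787,  0.15417582, -0.09795905]), 'ft_torque': array([0.01511671, 0.04787971, 0.00128581]), 'finger_force': 0.0, 'gripper_width': 85.37346546342708}
[[ 0.947  0.32  -0.   ]
 [ 0.32  -0.947 -0.   ]
 [-0.    -0.    -1.   ]]
```

View pics/scene1.png

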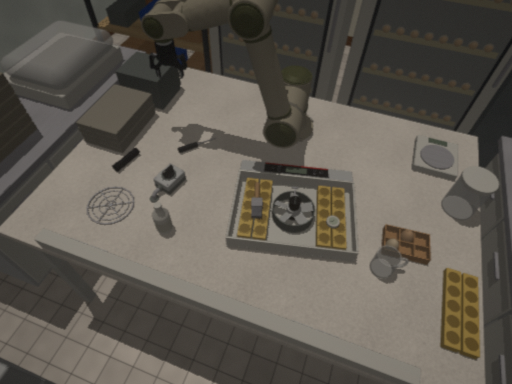

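View pics/top1.png

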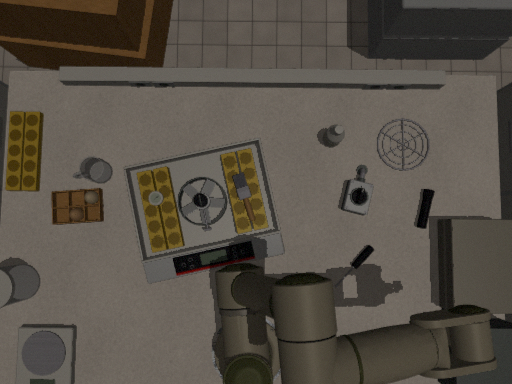

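The top view shows the isolator at about (358,196) with its conduit pointing up (+x), and the fan hub at (203,201). The bottle at (334,135) is well clear of both. I'll enlarge the isolator and the fan to get their yaws.

Run:
```python
from h import *
im=cv2.imread("pics/top1.png")
a=cv2.resize(im[155:225,325:395],(400,400),interpolation=cv2.INTER_CUBIC)
b=cv2.resize(im[165:235,168:238],(400,400),interpolation=cv2.INTER_CUBIC)
o=np.hstack([a,b]); o=np.clip(o.astype(float)*2,0,255).astype(np.uint8)
cv2.imwrite("pics/crop1.png",o)
print(proj("top",[[519,-357,88],[494,161,106]]))
for l in ["isolator_box","handle_mid","cap"]:
    for d in trace("top",l)[:1]:
        m=d["pixels"].astype(np.uint8); print(l,d["p"],m.sum(),cv2.minAreaRect(cv2.findNonZero(m)))
# pixel directions of world x and y at isolator
p=proj("top",[[519,-357,53],[619,-357,53],[519,-257,53]]);print(p[1]-p[0],p[2]-p[0])
```

```text
[[361.87078374 194.10042842]
 [199.2976248  199.81304506]]
isolator_box 0.62 1005 ((358.90020751953125, 189.1190948486328), (26.914304733276367, 49.288848876953125), 13.392498016357422)
handle_mid 0.74 126 ((201.0, 199.5), (11.0, 12.0), 90.0)
cap 0.59 152 ((200.5, 200.0), (12.0, 13.0), 90.0)
[ -0.31958749 -30.21019743] [-30.5005394   -0.31890249]
```

View pics/crop1.png

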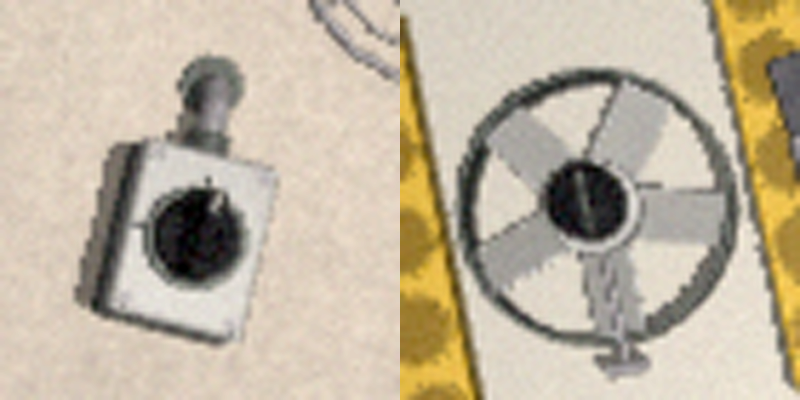

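```bash
cat >> h.py <<'E'
def go(P,yawdeg=None):
    o=get_obs();M=R.from_quat(o["eef_rot"]).as_matrix();y=np.degrees(np.arctan2(M[1,0],M[0,0]))
    print("tcp",o["tcp_pos"].round(1),"yaw",y.round(1),"z",M[:,2].round(3),"F",o["force"].round(1),"w",round(o["gripper_width"],1),"t",round(o["time_s"],2))
    print("shift mm",(M.T@(np.array(P)-o["tcp_pos"])).round(1), "turn", None if yawdeg is None else np.radians(y-yawdeg).round(3))
E
python3 - <<'E'
from h import *
print("handle",ray("top",(360,196.1),62),ray("top",(360,196.1),88),"cap",ray("top",(200.7,200.2),106))
f=lambda c:(c[0]/400*70+325,c[1]/400*70+155)
e=[ray("top",f(c),53)[:2] for c in [(148,142),(275,172),(233,338),(102,308)]]
print(np.array(e).round(0),np.mean(e,0))
go([520,-357,150],-13)
E
```

```text
handle [ 514.5695778  -357.26941161   62.        ] [ 512.51643537 -350.94566042   88.        ] cap [492.8217639  156.54325864 106.        ]
[[ 569. -330.]
 [ 552. -403.]
 [ 456. -378.]
 [ 473. -303.]] [ 512.39803944 -353.4215186 ]
tcp [ 168.  -497.4  231.3] yaw 18.7 z [-0.  0. -1.] F [ 0.7  0.2 -1.1] w 85.5 t 0.85
shift mm [378.4 -20.3  81.3] turn 0.553
```

>>> arm_command(
  plan=[
    [0.06,-0.004,0.01,0.1],
    [0.12,-0.008,0.02,0.2],
    [0.18,-0.012,0.03,0.3],
    [0.24,-0.016,0.045,0.4],
    [0.3,-0.02,0.06,0.5],
    [0.35,-0.022,0.07,0.58],
    [0.373,-0.023,0.08,0.58],
    [0.373,-0.023,0.08,0.58],
  ],
  claw=-1,
)

```text
time_s: 1.85
tcp_pos: [514.3, -355.7, 150.2]
eef_rot: [0.992, -0.125, -0.001, -0.0]
force: [-0.5, -0.2, 0.1]
gripper_width: 85.7
finger_force: 0.0
```

Run:
```python
from h import *
im=capture("scene")
for l in ["handle_mid","isolator_box"]:
    for d in place_of("scene",l)[:2]: print(l,round(d["p"],2),w("scene",d["point"]).round(0))
im=capture("top")
for l in ["handle_mid","isolator_box","cap_mid"]:
    for d in place_of("top",l)[:2]: print(l,round(d["p"],2),w("top",d["point"]).round(0))
go([514,-356,67],-14.5)
```

```text
handle_mid 0.4 [ 518. -357.   78.]
isolator_box 0.73 [ 520. -357.    1.]
isolator_box 0.55 [ 516. -356.   -0.]
isolator_box 0.23 [ 281. -342.    6.]
cap_mid 0.55 [495. 166.  87.]
cap_mid 0.28 [503. 310.  48.]
tcp [ 513.4 -356.9  151.8] yaw -14.6 z [ 0.    -0.001 -1.   ] F [-0.3  0.2 -0.9] w 85.4 t 2.2
shift mm [ 0.3 -1.1 84.8] turn -0.002
```

>>> arm_command(
  plan=[
    [0.003,0,0.02,0],
    [0.003,0,0.04,0],
    [0.003,0,0.06,0],
    [0.003,0,0.075,0],
    [0.003,0,0.082,0],
    [0.003,0,0.082,0],
    [0.003,0,0.082,0],
    [0.003,0,0.082,0],
  ],
)

```text
time_s: 3.2
tcp_pos: [517.1, -357.2, 69.9]
eef_rot: [0.992, -0.127, 0.0, 0.0]
force: [-0.2, -0.6, 0.1]
gripper_width: 85.5
finger_force: 0.0
```

>>> arm_command(
  plan=[
    [0,0,0,0],
    [0,0,0,0],
    [0,0,0,0],
    [0,0,0,0],
    [0,0,0,0],
    [0,0,0,0],
    [0,0,0,0],
    [0,0,0,0],
  ],
  claw=1,
  squeeze=40,
)

```text
time_s: 4.2
tcp_pos: [517.2, -356.2, 69.5]
eef_rot: [0.992, -0.126, -0.0, -0.001]
force: [0.8, 5.1, 4.0]
gripper_width: 11.9
finger_force: 42.3
```

>>> arm_command(
  plan=[
    [0,0,0,-0.15],
    [0,0,0,-0.3],
    [0,0,0,-0.45],
    [0,0,0,-0.6],
    [0,0,0,-0.75],
    [0,0,0,-0.9],
    [0,0,0,-1.05],
    [0,0,0,-1.2],
  ],
)

```text
time_s: 5.2
tcp_pos: [516.4, -353.9, 69.4]
eef_rot: [0.889, 0.458, 0.0, -0.004]
force: [-6.0, 16.7, 12.4]
gripper_width: 12.2
finger_force: 42.9
```

>>> arm_command(
  plan=[
    [0,0,0,-0.1],
    [0,0,0,-0.2],
    [0,0,0,-0.3],
    [0,0,0,-0.36],
    [0,0,0,-0.39],
    [0,0,0,-0.39],
    [0,0,0,-0.39],
    [0,0,0,-0.39],
  ],
)

```text
time_s: 6.2
tcp_pos: [515.7, -353.5, 69.4]
eef_rot: [0.785, 0.619, 0.0, -0.005]
force: [-9.4, 19.3, 14.0]
gripper_width: 11.8
finger_force: 43.2
```

Run:
```python
from h import *
go([517,-357,150]); print(get_obs()["ft_torque"])
```

```text
tcp [ 515.7 -353.5   69.4] yaw 76.5 z [-0.005  0.008 -1.   ] F [-9.4 19.3 14. ] w 11.8 t 6.2
shift mm [ -2.5   1.5 -80.6] turn None
[ 3.01721001  1.58592713 -0.34103692]
```

>>> arm_command(
  plan=[
    [0,0,0,0],
    [0,0,0,0],
    [0,0,0,0],
    [0,0,0,0],
    [0,0,-0.01,0],
    [0,0,-0.04,0],
    [0,0,-0.08,0],
    [0,0,-0.12,0],
  ],
  claw=-1,
)

```text
time_s: 7.2
tcp_pos: [516.9, -357.0, 191.4]
eef_rot: [0.785, 0.619, 0.0, 0.0]
force: [0.3, 0.4, -0.2]
gripper_width: 85.3
finger_force: 0.0
```

Run:
```python
from h import *
go([493.5,158,170],76)
```

```text
tcp [ 516.9 -357.   191.4] yaw 76.5 z [ 0.001 -0.001 -1.   ] F [ 0.3  0.4 -0.2] w 85.3 t 7.2
shift mm [ 495.4 -142.7   21.1] turn 0.009
```

>>> arm_command(
  plan=[
    [0.055,-0.016,0,0],
    [0.11,-0.032,0,0],
    [0.165,-0.048,0,0],
    [0.22,-0.064,0,0],
    [0.275,-0.08,0,0],
    [0.33,-0.096,0,0],
    [0.385,-0.112,0,0],
    [0.44,-0.127,0,0],
  ],
)

```text
time_s: 8.2
tcp_pos: [495.7, 102.3, 190.2]
eef_rot: [0.785, 0.619, 0.001, 0.0]
force: [-0.1, -0.8, -0.7]
gripper_width: 85.7
finger_force: 0.0
```

Run:
```python
from h import *
a=capture("top"); b=capture("scene")
for c in ["top","scene"]:
    for l in ["cap_mid","incubator","handle_mid"]:
        for d in place_of(c,l)[:2]: print(c,l,round(d["p"],2),w(c,d["point"]).round(0))
f=lambda im,u,v:cv2.resize(im[v-35:v+35,u-35:u+35],(400,400),interpolation=cv2.INTER_CUBIC)
ub,vb=proj("scene",[[516,-356,80]])[0].astype(int)
cv2.imwrite("pics/crop2.png",np.clip(np.hstack([f(a,360,190),f(b,ub,vb)]).astype(float)*2.5,0,255).astype(np.uint8))
go([493.5,158,150],76)
```

```text
top cap_mid 0.41 [ 482. -585.    1.]
top incubator 0.64 [493. 164.  -1.]
top handle_mid 0.57 [ 517. -357.   78.]
scene cap_mid 0.54 [497. 160.  89.]
scene incubator 0.85 [492. 157.   0.]
scene handle_mid 0.41 [ 515. -357.   77.]
tcp [496.1  99.4 189.4] yaw 76.4 z [ 0. -0. -1.] F [-0.1 -0.1  0.1] w 85.2 t 8.6
shift mm [ 56.4 -16.3  39.4] turn 0.008
```

View pics/crop2.png

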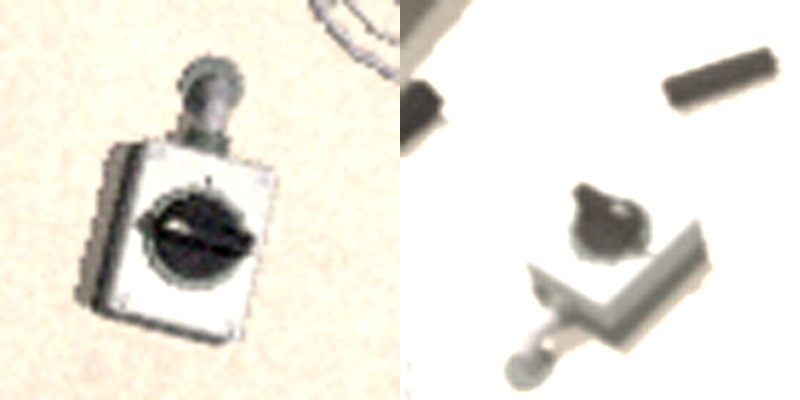

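The isolator's bar now lies across the box, with its ends at about (140,225) and (250,240) in the left crop, so it is off. Next is the cap.

>>> arm_command(
  plan=[
    [0.03,-0.008,0,0],
    [0.0564,-0.0157,0.01,0],
    [0.0564,-0.0157,0.03,0],
    [0.0564,-0.0157,0.05,0],
    [0.0564,-0.0157,0.075,0],
    [0.0564,-0.0157,0.095,0],
    [0.0564,-0.0157,0.11,0],
    [0.0564,-0.0157,0.11,0],
  ],
)

```text
time_s: 9.6
tcp_pos: [493.5, 158.5, 78.6]
eef_rot: [0.785, 0.619, -0.001, -0.0]
force: [0.4, -0.9, 0.7]
gripper_width: 85.4
finger_force: 0.0
```

>>> arm_command(
  plan=[
    [0,0,0,0],
    [0,0,0,0],
    [0,0,0,0],
    [0,0,0,0],
    [0,0,0,0],
    [0,0,0,0],
    [0,0,0,0],
    [0,0,0,0],
  ],
  claw=1,
  squeeze=30,
)

```text
time_s: 10.6
tcp_pos: [494.1, 159.0, 79.9]
eef_rot: [0.785, 0.619, 0.0, 0.0]
force: [-1.6, -1.2, 5.7]
gripper_width: 42.1
finger_force: 30.0
```

Run:
```python
from h import *
go([494,159,79]);o=get_obs();print(o["ft_torque"],o["q"].round(2))
b=capture("scene")
u,v=proj("scene",[[494,159,90]])[0].astype(int)
cv2.imwrite("pics/crop3.png",np.clip(cv2.resize(b[v-40:v+40,u-40:u+40],(480,480),interpolation=cv2.INTER_CUBIC).astype(float)*2,0,255).astype(np.uint8))
```

```text
tcp [494.1 159.   79.9] yaw 76.5 z [ 0.001 -0.    -1.   ] F [-1.6 -1.2  5.7] w 42.1 t 10.6
shift mm [-0.  -0.1  0.9] turn None
[-0.14463581  0.27949844 -0.02525487] [ 0.09  0.47  1.7  -0.    0.97  0.32]
```

View pics/crop3.png

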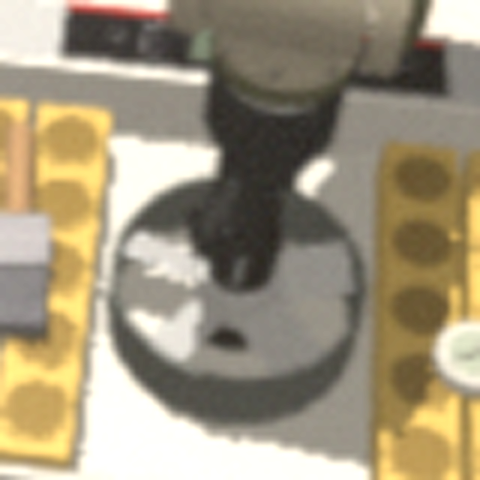

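The gripper has the cap at 42 mm, in the middle of the fan around (240,260). I'll try anticlockwise a little first.

>>> arm_command(
  plan=[
    [0,0,0,-0.04],
    [0,0,0,-0.08],
    [0,0,0,-0.12],
    [0,0,0,-0.16],
    [0,0,0,-0.2],
    [0,0,0,-0.24],
    [0,0,0,-0.28],
    [0,0,0,-0.28],
  ],
)

```text
time_s: 11.65
tcp_pos: [494.4, 159.1, 80.2]
eef_rot: [0.691, 0.723, 0.001, 0.001]
force: [-1.1, 0.8, 6.3]
gripper_width: 41.9
finger_force: 30.2
```

Run:
```python
from h import *
go([494,159,79]);o=get_obs();print(o["ft_torque"],o["finger_force"])
```

```text
tcp [494.4 159.1  80.2] yaw 92.6 z [ 0.002  0.    -1.   ] F [-1.1  0.8  6.3] w 41.9 t 11.65
shift mm [-0.1 -0.4  1.2] turn None
[-0.02856576  0.03556854  0.01624415] 30.22474229335785
```

>>> arm_command(
  plan=[
    [0,0,-0.0003,-0.14],
    [0,0,-0.0006,-0.28],
    [0,0,-0.001,-0.42],
    [0,0,-0.0014,-0.56],
    [0,0,-0.0018,-0.7],
    [0,0,-0.0021,-0.84],
    [0,0,-0.0024,-0.96],
    [0,0,-0.0025,-1.0],
  ],
)

```text
time_s: 12.65
tcp_pos: [494.1, 159.1, 82.3]
eef_rot: [0.259, 0.966, 0.0, 0.001]
force: [-0.1, 0.1, 3.4]
gripper_width: 41.8
finger_force: 30.0
```

Run:
```python
from h import *
go([494,159,79]);o=get_obs();print(o["ft_torque"],o["finger_force"])
```

```text
tcp [494.1 159.1  82.3] yaw 150.0 z [ 0.001  0.    -1.   ] F [-0.1  0.1  3.4] w 41.8 t 12.65
shift mm [ 0.1 -0.1  3.3] turn None
[-0.03116108  0.08126422 -0.03414945] 29.95968908071518
```

Torque stayed near zero for 73°, so the thread loosens anticlockwise. I'll turn it a little further to the stop and test-lift gently.

>>> arm_command(
  plan=[
    [0,0,-0.0003,-0.03],
    [0,0,-0.0006,-0.05],
    [0,0,-0.0006,-0.05],
    [0,0,-0.002,-0.04],
    [0,0,-0.004,-0.04],
    [0,0,-0.006,-0.04],
    [0,0,-0.008,-0.04],
    [0,0,-0.01,-0.04],
  ],
)

```text
time_s: 13.65
tcp_pos: [493.6, 158.9, 92.0]
eef_rot: [0.24, 0.971, -0.0, -0.0]
force: [0.7, 0.7, -0.6]
gripper_width: 42.2
finger_force: 30.7
```

Run:
```python
from h import *
go([494,159,79]);o=get_obs();print(o["ft_torque"],o["finger_force"])
b=capture("scene")
for d in place_of("scene","cap_mid")[:2]: print(round(d["p"],2),w("scene",d["point"]).round(0))
u,v=proj("scene",[[494,159,90]])[0].astype(int)
cv2.imwrite("pics/crop4.png",np.clip(cv2.resize(b[v-40:v+40,u-40:u+40],(480,480),interpolation=cv2.INTER_CUBIC).astype(float)*2,0,255).astype(np.uint8))
```

```text
tcp [493.6 158.9  92. ] yaw 152.2 z [-0. -0. -1.] F [ 0.7  0.7 -0.6] w 42.2 t 13.65
shift mm [-0.4  0.3 13. ] turn None
[ 0.00748384 -0.01960986 -0.01184892] 30.74882447719574
0.5 [494. 159. 101.]
```

View pics/crop4.png

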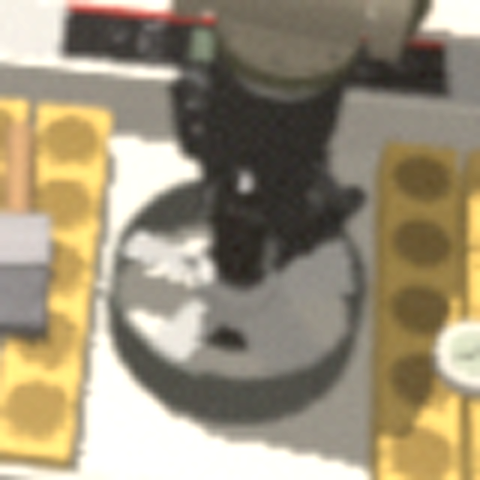

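The gripper still holds the cap, at about (240,245), and it is rising freely with no force. I'll lift it clear.

>>> arm_command(
  plan=[
    [0,0,-0.01,0],
    [0,0,-0.025,0],
    [0,0,-0.04,0],
    [0,0,-0.055,0],
    [0,0,-0.07,0],
    [0,0,-0.085,0],
    [0,0,-0.09,0],
    [0,0,-0.09,0],
  ],
)

```text
time_s: 14.75
tcp_pos: [493.8, 159.0, 181.9]
eef_rot: [0.241, 0.971, 0.0, 0.0]
force: [-0.7, 0.3, -0.3]
gripper_width: 42.0
finger_force: 30.8
```

Run:
```python
from h import *
go([494,159,79]);o=get_obs();print(o["finger_force"])
b=capture("scene")
for l in ["cap_mid","stud_top","handle_mid"]:
    for d in place_of("scene",l)[:2]: print(l,round(d["p"],2),w("scene",d["point"]).round(0))
u,v=proj("scene",[[494,159,130]])[0].astype(int)
cv2.imwrite("pics/crop5.png",np.clip(cv2.resize(b[v-50:v+50,u-50:u+50],(500,500),interpolation=cv2.INTER_CUBIC).astype(float)*2,0,255).astype(np.uint8))
```

```text
tcp [493.8 159.  181.9] yaw 152.2 z [ 0. -0. -1.] F [-0.7  0.3 -0.3] w 42.0 t 14.75
shift mm [-2.000e-01  1.000e-01  1.029e+02] turn None
30.772570967674255
cap_mid 0.63 [496. 157. 190.]
stud_top 0.89 [496. 155.  85.]
handle_mid 0.6 [ 515. -359.   77.]
handle_mid 0.37 [ 481. -585.    3.]
```

View pics/crop5.png

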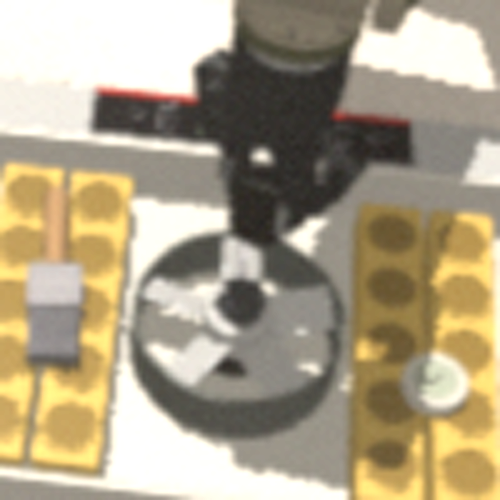

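The fingers still hold 42 mm, and the bare hub shows at (240,300) with something dark on it. I'll check that this is only shadow and stud, then hand in.

Run:
```python
from h import *
capture("scene")
for l in ["cap"]:
    for d in trace("scene",l)[:2]:
        ys,xs=np.where(d["pixels"]); print(l,d["p"],len(xs),xs.mean(),ys.mean())
print(proj("scene",[[494,159,189],[494,159,86],[494,159,82]]))
b=capture("scene");u,v=proj("scene",[[494,159,130]])[0].astype(int)
cv2.imwrite("pics/crop6.png",np.clip(cv2.resize(b[v-15:v+25,u-20:u+20],(500,500),interpolation=cv2.INTER_CUBIC).astype(float)*4+20,0,255).astype(np.uint8))
```

```text
cap 0.59 124 295.9274193548387 185.82258064516128
[[298.12396236 185.36066351]
 [294.74191022 202.7902459 ]
 [294.61920179 203.42263024]]
```

View pics/crop6.png

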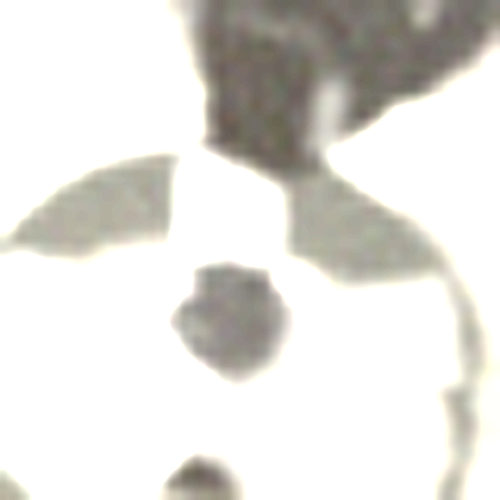

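The cap's traced outline, centred at (296,186), matches where it should be in the gripper. The grey patch at crop (235,320) is the bare stud and its dark seat on the hub. I'm handing in.

```bash
python3 -c "
from rig import *
print(sign_off())"
```

```text
the job is handed in; nothing more can be done
None
```

I turned the isolator to off first; the cap then unscrewed anticlockwise (normal right-hand thread, so I didn't try clockwise), and I handed in with the gripper holding it still about 10 cm above its seat.

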